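Load the sampling caddy

ROBOT

A 6-joint arm with a two-finger parallel gripper is mounted at the origin on a cart in front of the work surface, level with it; the furniture and walls round the work are solid. World frame = base frame: x ahead of the robot, y to its left, z up, the work surface at z = 0. Lengths are in m, angles in rad, forces in N, time in s.
With the tool pointing down it reaches from about 0.375 to 0.9 m from the base axis. Payload 3.1 kg.
Tool frame: the origin (TCP) lies between the finger pads; the fingertips stand 11 mm ahead of it and the grasp point (between the pads) lies 8 mm behind it; z points along the fingers, y is the line along which they close (so a half turn about z gives the same grasp; the last joint's range is limited). The gripper opens to 87 mm and grips with 3 to 60 N. Pads are 19 mm wide; open, the fingers measure 117 mm over their backs; the gripper's body (75 mm by 190 mm) begins 51 mm behind the grasp point.
Start: joints at [-1.308, 0.527, 1.433, -0, 1.181, -0.178], TCP at [0.267, -0.565, 0.234] pointing down, gripper open.
Joint ranges: [-3.08, 3.08], [-0.75, 2.2], [0.22, 2.44], [-1.43, 4.57], [0, 2.65], [-2.85, 2.85]. Speed limits (rad/s): [2.79, 2.79, 3.14, 3.14, 3.14, 3.14].

INTERFACE

Orientations are given as a unit quaternion [x, y, z, w].
In Python, from rig import get_obs, camera, hand_in gives the robot as it stands.
- The arm moves only by the shell command python3 -m pendant 'ROWS' [FORCE]. ROWS is JSON, a list that holds one entry, the list of rows, each a list of 7 numbers: the shift along the tool's x, y, z in m, then the turn, a rotation vector about the tool's x, y, z in degrees, then the opening, from 0 (shut) to 1 (fully open). In form: [[[x, y, z, ax, ay, az, fingers], ...]]. A call has exactly 5 rows; each row shifts and turns the commanded pose from where the row before left it, along the tool's axes as they then stand; what a row does not reach is not made up. A row lasts 1/8 s, in which the tool goes at most 62.5 mm and 10.7 degrees, less where a joint would pass 70% of its speed; a pose out of reach is approached as far as the arm can. A call with a gripper value outside its range is refused whole. The fingers move at their own pace and stop on an object; FORCE is the grip in N (left out, the last holds). Time passes only in rows, so rows that do not move let the fingers close, or fill a call up. It gives the time, the measured TCP pose, the force, the opening and the grip force at its end, in the units of the state.
- get_obs(): the state, without advancing time (a new reading comes with each control period).
- camera(name): name is "scene" or "top"; returns a dict with "img" (384x512x3 uint8, red, green, blue), "intrinsics" (3x3 intrinsics, pixels), "R" (3x3) and "t" (3): a world point X has camera coordinates R X + t. Camera axes: x right, y down, z forward; pixel columns grow to the right and rows downward; lengths in m; the calibration is good to about 2 mm. A picture is of the moment at which its call begins. There is no depth.
- hand_in(): hands the job in; it is judged then, once.
The state is a dict: "time": time; "q": joint angles; "joint_velocities": joint speeds; "joint_torque": joint torques, N m; "position": TCP position; "tool_rot": TCP orientation; "ft_force": force on the tool from outside, world axes, zero at the start; "moment": the same for the moment, N m; "grip_width": finger opening in m; "grip_force": force on a finger pad.
Only numpy, scipy, OpenCV 4.12 (cv2) and the standard library are available. Lean on these libraries where they do the work, as an engineer would, in place of code of your own. Each camera call takes 0.05 s, during which the arm holds its last target. There are 200 camera calls.

TASK

Load the metal sampling caddy: one of the two small vials into each of the two wells of its grey block, the thread spool into its oblong bay and the empty glass beaker into its larger square bay, all standing upright on the caddy's floor. Leave the two larger vials and the steel cup where they stand. Set the glass down, do not drop it.

Things in the scene. Friction and masses are not known exactly. Their poses are not given: they have to be found in the camera images.
- caddy: Fixed open aluminium caddy, 138 x 138 x 18 mm, any yaw. Origin: centre of its underside; floor 3 mm up. Walls 4 mm thick, tops at 18. In its axes (mm): square bay 72 x 72 centred x -29, y 29 (beaker); oblong bay 72 (x) by 54 (y) centred x -29, y -38 (spool); grey block on the +x side, top at 17, with two 42 x 42 wells down to the floor, centred x 38, y +32.5 and -32.5 (small vials).
- small_vial_1: Small glass vial with black screw cap and paper label, 25 mm across, 59 mm high (cap from 50 mm up, 22 mm across), 30 g. To go into a well. Origin at the centre of its underside, z up along its axis. Loose, on the worktop.
- small_vial_2: The other small glass vial, the same: black cap, 25 mm across, 59 mm high, 30 g. To go into the other well. Origin at the centre of its underside, z up along its axis. Loose, on the worktop.
- spool: Wooden spool of thread standing on end, 38 mm across, 50 mm high, 45 g; grip it round the flanges as a 38 mm cylinder. To go into the oblong bay. Origin at the centre of its underside, z up along its axis. Loose, on the worktop.
- beaker: Empty clear glass beaker, open top up, 42 mm across the body, 47 mm across the lip (top 6 mm), 58 mm high, 45 g. To go into the square bay. Origin at the centre of its underside, z up along its axis. Loose, on the worktop.
- wide_vial_1: Larger glass vial with white screw cap, 32 mm across, 73 mm high. Not wanted: leave it standing. Origin at the centre of its underside, z up along its axis. Loose, on the worktop.
- wide_vial_2: Larger glass vial with red screw cap, 32 mm across, 73 mm high. Not wanted: leave it standing. Origin at the centre of its underside, z up along its axis. Loose, on the worktop.
- steel_cup: Open steel cup, 66 mm across, 60 mm high. Not wanted: leave it standing. Origin at the centre of its underside, z up along its axis. Loose, on the worktop.

How it is judged:
At the end, for the whole second after the job is handed in: A small vial in each well, spool in the oblong bay, beaker in the square bay: each upright (0.15 rad), underside on the caddy floor (under 10 mm above the caddy's underside), at rest, released; the larger vials and the cup upright within 25 mm of where they began ((((x of small_vial_1 in the frame of caddy between 0.027 and 0.049 m and y of small_vial_1 in the frame of caddy between 0.0215 and 0.0435 m and z of small_vial_1 in the frame of caddy between 0 and 0.01 m and angle between small_vial_1's own z axis and vertical below 0.15 rad and linear speed of small_vial_1 below 0.02 m/s and contact force between small_vial_1 and the fingers below 0.1 N) and (x of small_vial_2 in the frame of caddy between 0.027 and 0.049 m and y of small_vial_2 in the frame of caddy between -0.0435 and -0.0215 m and z of small_vial_2 in the frame of caddy between 0 and 0.01 m and angle between small_vial_2's own z axis and vertical below 0.15 rad and linear speed of small_vial_2 below 0.02 m/s and contact force between small_vial_2 and the fingers below 0.1 N)) or ((x of small_vial_2 in the frame of caddy between 0.027 and 0.049 m and y of small_vial_2 in the frame of caddy between 0.0215 and 0.0435 m and z of small_vial_2 in the frame of caddy between 0 and 0.01 m and angle between small_vial_2's own z axis and vertical below 0.15 rad and linear speed of small_vial_2 below 0.02 m/s and contact force between small_vial_2 and the fingers below 0.1 N) and (x of small_vial_1 in the frame of caddy between 0.027 and 0.049 m and y of small_vial_1 in the frame of caddy between -0.0435 and -0.0215 m and z of small_vial_1 in the frame of caddy between 0 and 0.01 m and angle between small_vial_1's own z axis and vertical below 0.15 rad and linear speed of small_vial_1 below 0.02 m/s and contact force between small_vial_1 and the fingers below 0.1 N))) and x of spool in the frame of caddy between -0.049 and -0.009 m and y of spool in the frame of caddy between -0.049 and -0.027 m and z of spool in the frame of caddy between 0 and 0.01 m and angle between each of spool, beaker, wide_vial_1, wide_vial_2, steel_cup's own z axis and vertical below 0.15 rad and linear speed of each of spool, beaker below 0.02 m/s and contact force between each of spool, beaker and the fingers below 0.1 N and x of beaker in the frame of caddy between -0.046 and -0.012 m and y of beaker in the frame of caddy between 0.012 and 0.046 m and z of beaker in the frame of caddy between 0 and 0.01 m and distance of each of wide_vial_1, wide_vial_2, steel_cup from where it was at the start of the episode below 0.025 m); the robot touches nothing.
It fails at once if a thing that does not belong (larger vial, cup) is moved by more than 25 mm or tipped over (distance of any of wide_vial_1, wide_vial_2, steel_cup from where it was at the start of the episode above 0.025 m or angle between any of wide_vial_1, wide_vial_2, steel_cup's own z axis and vertical above 0.5 rad).
It fails at once if a glass vial or the beaker is dropped (falls freely from more than about 25 mm) ((linear speed of small_vial_1 above 0.7 m/s and contact force between small_vial_1 and the fingers below 0.02 N) or (linear speed of small_vial_2 above 0.7 m/s and contact force between small_vial_2 and the fingers below 0.02 N) or (linear speed of beaker above 0.7 m/s and contact force between beaker and the fingers below 0.02 N)).
It also fails if it takes over 93 s, if anything falls off the work surface, if the arm or the gripper's body presses on something with over 40 N, if the wrist force passes 120 N, or if a joint passes its speed limit or range.

## Working session

There is one attempt and no reset: what is moved stays moved. The work goes in short steps, Python scripts to look and compute and a shell command to move; the robot and the scene stay as the last step left them, time stands still between calls to the robot, and variables do not carry over. Pictures are saved under pics/ and viewed, at most 14 in all, crops included, and the job is handed in when it is done.

```bash
mkdir -p pics; python3 - <<'E'
from rig import get_obs,camera
import cv2,pickle,numpy as np
for n in("scene","top"):
    c=camera(n);pickle.dump(c,open(n+"0.pkl","wb"))
    cv2.imwrite(f"pics/{n}0.png",cv2.resize(c["img"][:,:,::-1],(800,600),interpolation=cv2.INTER_CUBIC))
    print(n,c["intrinsics"],(-c["R"].T@c["t"]),c["R"])
o=get_obs();print(o["time"],o["position"],o["tool_rot"],o["grip_width"])
E
```

```text
scene [[371.39243651   0.         256.66227747]
 [  0.         371.39243651 197.07327279]
 [  0.           0.           1.        ]] [-0.1409583  -0.52757133  0.50926237] [[ 0.55875448 -0.82900388  0.02336649]
 [-0.43472473 -0.31676891 -0.84301356]
 [ 0.70626329  0.46087962 -0.53738454]]
top [[368.63377869   0.         253.86840119]
 [  0.         368.63377869 190.00457815]
 [  0.           0.           1.        ]] [ 0.38158866 -0.13174448  0.91089927] [[ 0.0012916  -0.99999809  0.00146587]
 [-0.99537062 -0.00142649 -0.09610048]
 [ 0.09610239 -0.00133496 -0.99537056]]
0.1 [ 0.26708149 -0.56435977  0.23270116] [ 9.75702162e-01  2.19099067e-01 -4.79372617e-05 -9.42609164e-04] 0.0871783840929074
```

View pics/top0.png

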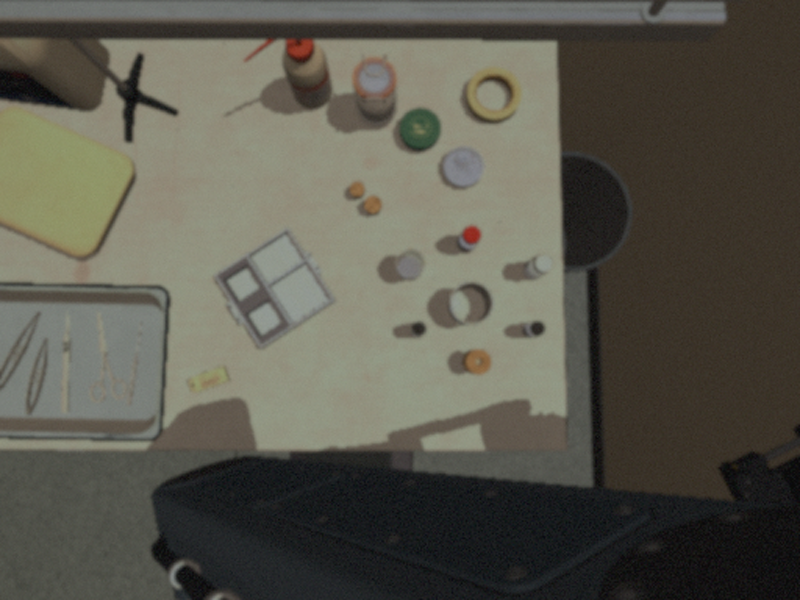

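View pics/scene0.png

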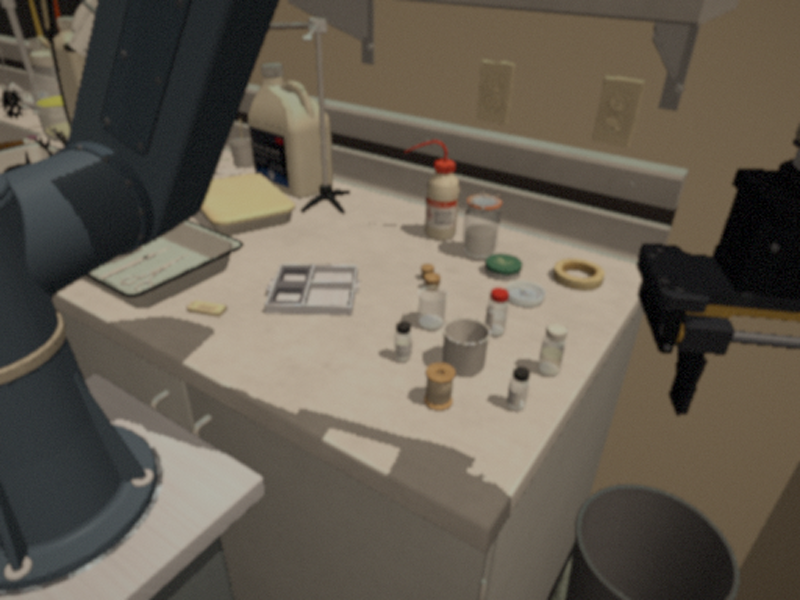

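The top view shows the caddy at (274,288), beaker (408,265), cup (470,303), small vials (418,328) and (535,328), spool (477,361), red-capped vial (470,237) and white-capped vial (538,266). I'll enlarge both views to read positions more closely.

```bash
python3 - <<'E'
import cv2,pickle
for n,(u0,v0,u1,v1) in dict(top=(134,140,362,246),scene=(160,150,380,270)).items():
    im=pickle.load(open(n+"0.pkl","rb"))["img"][v0:v1,u0:u1,::-1]
    k=3.5
    im=cv2.resize(im,None,fx=k,fy=k,interpolation=cv2.INTER_CUBIC)
    im=cv2.convertScaleAbs(im,alpha=1.3)
    for u in range(u0//10*10+10,u1,10):
        x=int((u+.5-u0)*k);cv2.line(im,(x,0),(x,6 if u%50 else 14),(0,0,255),1)
        if u%20==0: cv2.putText(im,str(u),(x-10,24),0,.35,(0,0,255))
    for v in range(v0//10*10+10,v1,10):
        y=int((v+.5-v0)*k);cv2.line(im,(0,y),(8,y),(0,0,255),1);cv2.putText(im,str(v),(10,y+4),0,.35,(0,0,255))
    cv2.imwrite(f"pics/{n}crop.png",im);print(im.shape)
E
```

```text
(371, 798, 3)
(420, 770, 3)
```

View pics/topcrop.png

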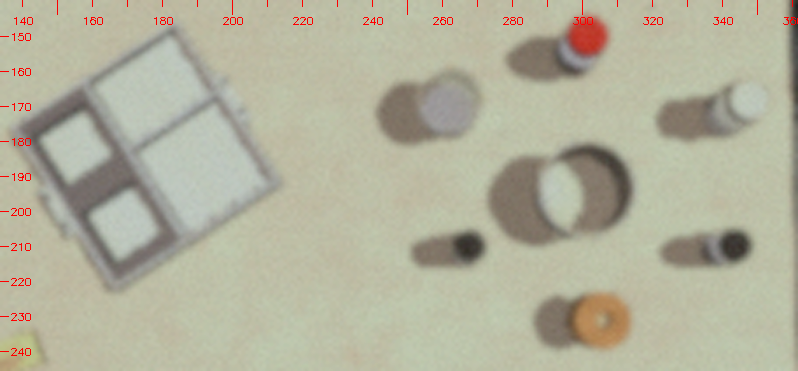

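View pics/scenecrop.png

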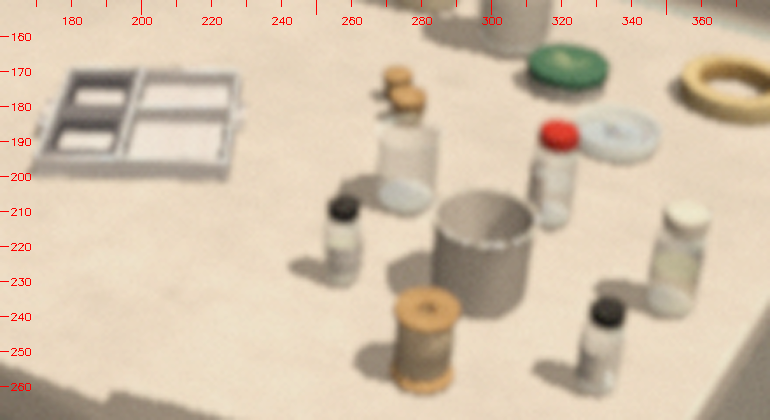

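The crops resolve each cap, rim and base. The oblong bay is the upper one in the top view, the square bay the lower one, and the block is on the left. Next I'll fit the positions with both cameras.

```bash
cat > h.py <<'E'
import pickle,numpy as np
from scipy.optimize import least_squares
C={n:pickle.load(open(n+"0.pkl","rb")) for n in("top","scene")}
O={"top":(134,140),"scene":(160,150)}
def proj(n,X):
    c=C[n];p=c["intrinsics"]@(c["R"]@np.asarray(X)+c["t"]);return p[:2]/p[2]
def cr(n,p): return np.array(p)/3.5+O[n]-.5
def loc(obs):
    f=lambda s:np.concatenate([proj(n,[s[0],s[1],z])-cr(n,p) for n,p,z in obs])
    r=least_squares(f,[.5,-.2]);return r.x,r.fun
E
python3 - <<'E'
from h import *
np.set_printoptions(precision=4,suppress=True)
T={"vial1":[("top",(468,246),.059),("scene",(345,201),.059),("scene",(341,280),0)],
"vial2":[("top",(735,245),.059),("scene",(609,303),.059),("scene",(597,387),0)],
"spool":[("top",(602,321),.05),("scene",(428,309),.05),("scene",(421,382),0)],
"beaker":[("top",(447,108),.002),("scene",(405,196),0)],
"cup":[("top",(586,190),.06),("scene",(484,218),.06)],
"red":[("top",(588,36),.073),("scene",(560,130),.073)],
"white":[("top",(748,101),.073),("scene",(687,210),.073)]}
for k,o in T.items():
    x,r=loc(o);print(k,x,"res px",r, "toponly",loc(o[:1])[0])
c=[(10,133),(176,30),(282,183),(114,290)]; loc_=np.array([[.069,-.069],[-.069,-.069],[-.069,.069],[.069,.069]])
def P(s):
    a=s[2];R=np.array([[np.cos(a),-np.sin(a)],[np.sin(a),np.cos(a)]]);return R,loc_@R.T+s[:2]
r=least_squares(lambda s:np.concatenate([proj("top",[*q,.018])-cr("top",p) for q,p in zip(P(s)[1],c)]),[.4,.05,2.1])
print("caddy",r.x,np.degrees(r.x[2]),r.fun)
R=P(r.x)[0]
for n,p in dict(wellA=(.038,.0325),wellB=(.038,-.0325),spoolbay=(-.029,-.038),beakerbay=(-.029,.029)).items():
    q=R@p+r.x[:2];print(n,q,"scenecrop",(proj("scene",[*q,.003])-O["scene"]+.5)*3.5)
print("scene corners",[((proj("scene",[*q,.018])-O["scene"]+.5)*3.5).round() for q in P(r.x)[1]])
E
```

```text
vial1 [ 0.4183 -0.1655] res px [ 0.7418 -0.147  -0.5729  0.1928 -0.0745 -0.6519] toponly [ 0.418  -0.1638]
vial2 [ 0.4198 -0.3423] res px [ 0.967  -0.417  -0.213   0.584  -0.6798 -0.6154] toponly [ 0.4189 -0.3401]
spool [ 0.3674 -0.2561] res px [ 1.3788  0.5879 -0.6072  0.0181 -0.049  -1.6264] toponly [ 0.3688 -0.2529]
beaker [ 0.5198 -0.151 ] res px [-0.0831 -0.5042 -0.2233  0.8319] toponly [ 0.5185 -0.1512]
cup [ 0.4548 -0.2435] res px [ 0.6888  0.1484 -0.4323 -0.7621] toponly [ 0.4551 -0.2419]
red [ 0.556  -0.2439] res px [ 0.5237 -0.0236 -0.4364 -0.422 ] toponly [ 0.5559 -0.2427]
white [ 0.5135 -0.3483] res px [ 0.4627 -0.3215 -0.5125  0.1972] toponly [ 0.5128 -0.3473]
caddy [0.4805 0.059  2.1606] 123.7917706624337 [-0.3395 -0.5827 -0.1498 -2.0209  0.2141  0.7237  0.2705  1.7919]
wellA [0.4324 0.0725] scenecrop [ 82.4764 149.4102]
wellB [0.4864 0.1087] scenecrop [ 96.7544 105.3046]
spoolbay [0.5282 0.056 ] scenecrop [183.943  103.6783]
beakerbay [0.4725 0.0188] scenecrop [174.4279 148.8737]
scene corners [array([64., 65.]), array([238.,  69.]), array([224., 162.]), array([ 28., 158.])]
```

```bash
python3 -m pendant '[[[0,0,0,0,0,-8.5,0.55],[0.0386,-0.0275,0,0,0,0,0.55],[0.0386,-0.0275,0,0,0,0,0.55],[0.0386,-0.0275,0,0,0,0,0.55],[0.0386,-0.0275,0,0,0,0,0.55]]]' 10
python3 - <<'E'
from h import *
import cv2
out=[]
for n in("top","scene"):
    s=(.4805,.059,2.1606);a=s[2];R=np.array([[np.cos(a),-np.sin(a)],[np.sin(a),np.cos(a)]])
    im=cv2.imread(f"pics/{n}crop.png")
    def rect(cx,cy,w,h,z,col):
        q=[(proj(n,[*(R@[cx+i*w/2,cy+j*h/2]+s[:2]),z])-O[n]+.5)*3.5 for i,j in((1,1),(1,-1),(-1,-1),(-1,1))]
        cv2.polylines(im,[np.int32(np.round(q))],1,col,1)
    rect(0,0,.138,.138,.018,(0,0,255));rect(0,0,.138,.138,0,(255,0,0))
    for r in((-.029,.029,.072,.072),(-.029,-.038,.072,.054)): rect(*r,.018,(0,160,0))
    for y in(.0325,-.0325): rect(.038,y,.042,.042,.017,(0,160,0))
    out.append(im[0 if n=="top" else 40:320 if n=="top" else 220,:310])
im=np.vstack([cv2.resize(o,None,fx=1.2,fy=1.2) for o in out]);cv2.imwrite("pics/ov.png",im);print(im.shape)
E
```

```text
time: 0.72
position: [0.3345, -0.386, 0.2332]
tool_rot: [0.957, 0.291, 0.0, -0.0]
ft_force: [0.9, -0.0, -0.2]
grip_width: 0.05
grip_force: 0.0
(600, 372, 3)
```

View pics/ov.png

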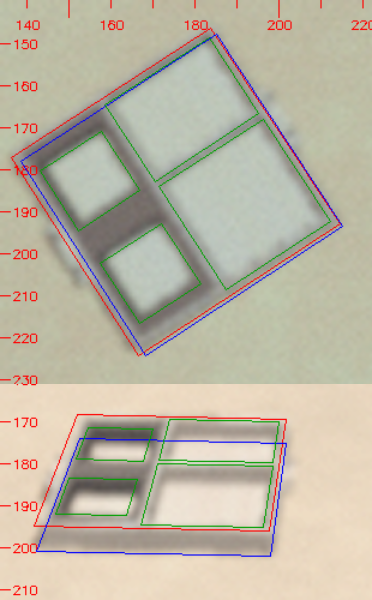

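The overlay in both views fits the caddy's walls and wells to within 2–3 mm, which is enough for the tolerances. I'll go on to above vial 1.

```bash
python3 -m pendant '[[[0.0386,-0.0275,0,0,0,0,0.55],[0.0386,-0.0275,0,0,0,0,0.55],[0.0386,-0.0275,0,0,0,0,0.55],[0.0386,-0.0275,0.03,0,0,0,0.55],[0.0386,-0.0275,0.03,0,0,0,0.55]]]'; python3 -m pendant '[[[0,0,0.03,0,0,0,0.55],[0,0,0.02,0,0,0,0.55],[0,0,0,0,0,0,0.55],[0,0,0,0,0,0,0.55],[0,0,0,0,0,0,0.55]]]'
cat > m.py <<'E'
# python3 m.py x y z -> remaining tool-frame shift
import sys,numpy as np
from scipy.spatial.transform import Rotation as Ro
from rig import get_obs
o=get_obs();d=np.array([float(a) for a in sys.argv[1:4]])-o["position"]
print(o["time"],"shift",Ro.from_quat(o["tool_rot"]).inv().apply(d).round(4))
E
python3 m.py .4183 -.1655 .032
```

```text
time: 1.35
position: [0.4188, -0.1648, 0.1732]
tool_rot: [0.957, 0.291, 0.001, 0.001]
ft_force: [0.2, -0.3, 0.0]
grip_width: 0.0481
grip_force: 0.0
time: 1.98
position: [0.4186, -0.1666, 0.1244]
tool_rot: [0.957, 0.291, 0.001, 0.001]
ft_force: [-0.3, 0.5, -0.4]
grip_width: 0.0477
grip_force: 0.0
1.975 shift [ 0.0002 -0.0012  0.0924]
```

```bash
python3 -m pendant '[[[0,-0.001,0.03,0,0,0,0.55],[0,0,0.03,0,0,0,0.55],[0,0,0.02,0,0,0,0.55],[0,0,0.012,0,0,0,0.55],[0,0,0,0,0,0,0.55]]]'; python3 -m pendant '[[[0,0,0,0,0,0,0.2],[0,0,0,0,0,0,0.2],[0,0,0,0,0,0,0.2],[0,0,0,0,0,0,0.2],[0,0,0,0,0,0,0.2]]]' 10; python3 m.py .4183 -.1655 .032
```

```text
time: 2.6
position: [0.4176, -0.1653, 0.0314]
tool_rot: [0.957, 0.291, -0.0, -0.0]
ft_force: [-0.3, -0.1, -0.1]
grip_width: 0.0478
grip_force: 0.0
time: 3.22
position: [0.4179, -0.1654, 0.0319]
tool_rot: [0.957, 0.291, 0.0, 0.0]
ft_force: [0.7, -0.1, 5.8]
grip_width: 0.0243
grip_force: 10.0
3.225 shift [ 0.0003  0.0003 -0.0001]
```

```bash
python3 -m pendant '[[[0,0,-0.03,0,0,0,0.2],[0,0,-0.04,0,0,0,0.2],[0,0,-0.03,0,0,0,0.2],[0.0349,-0.0316,0,0,0,0,0.2],[0.0349,-0.0316,0,0,0,0,0.2]]]'; python3 -m pendant '[[[0.0349,-0.0316,0,0,0,0,0.2],[0.0349,-0.0316,0,0,0,0,0.2],[0.0349,-0.0316,0,0,0,0,0.2],[0.0349,-0.0316,0,0,0,0,0.2],[0,0,0,0,0,0,0.2]]]';  python3 m.py .4864 .1087 .036
python3 - <<'E'
from rig import camera
import cv2,numpy as np
a=camera("top")["img"][120:230,110:310,::-1];b=camera("scene")["img"][120:230,140:340,::-1]
cv2.imwrite("pics/p1.png",cv2.resize(np.vstack([a,b]),None,fx=2.7,fy=2.7,interpolation=cv2.INTER_CUBIC))
E
```

```text
time: 3.85
position: [0.4408, -0.0734, 0.132]
tool_rot: [0.957, 0.29, 0.0, 0.0]
ft_force: [0.1, -1.0, -1.0]
grip_width: 0.0243
grip_force: 10.0
time: 4.47
position: [0.4862, 0.1116, 0.1313]
tool_rot: [0.956, 0.293, 0.0, -0.0]
ft_force: [-0.1, -0.5, -1.1]
grip_width: 0.0244
grip_force: 10.0
4.475 shift [-0.0015  0.0025  0.0953]
```

View pics/p1.png

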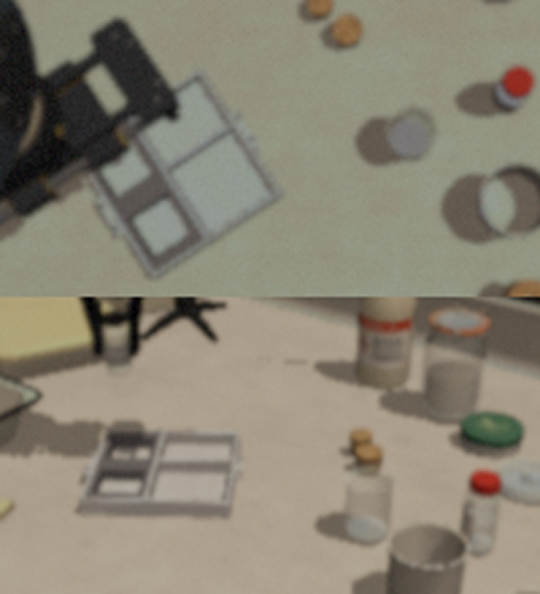

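The vial hangs upright under the gripper, over the far well. Lowering it.

```bash
python3 -m pendant '[[[0,0,0.025,0,0,0,0.2],[0,0,0.025,0,0,0,0.2],[0,0,0.015,0,0,0,0.2],[0,0,0,0,0,0,0.2],[0,0,0,0,0,0,0.2]]]';  python3 m.py .4864 .1087 .0355
python3 - <<'E'
from rig import camera
import cv2,numpy as np
b=camera("scene")["img"][130:220,160:280,::-1]
cv2.imwrite("pics/p2.png",cv2.resize(b,None,fx=5,fy=5,interpolation=cv2.INTER_CUBIC))
E
```

```text
time: 5.2
position: [0.4865, 0.1085, 0.067]
tool_rot: [0.957, 0.29, 0.0, 0.0]
ft_force: [-0.6, 0.3, 0.1]
grip_width: 0.0243
grip_force: 10.0
5.2 shift [ 0.     -0.0002  0.0315]
```

View pics/p2.png

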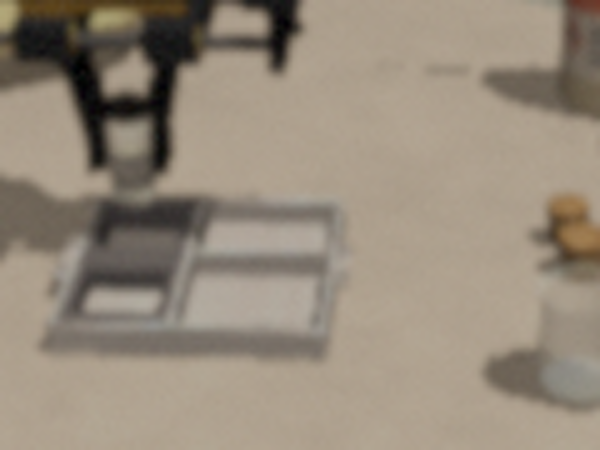

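The vial base, at (132,190), will drop to about (133,250). The far well's floor centre is predicted at (136,248), so I'll set it down.

```bash
python3 -m pendant '[[[0,0,0.01,0,0,0,0.2],[0,0,0.01,0,0,0,0.2],[0,0,0.008,0,0,0,0.2],[0,0,0.003,0,0,0,0.2],[0,0,0,0,0,0,0.2]]]'; python3 -m pendant '[[[0,0,0,0,0,0,0.55],[0,0,0,0,0,0,0.55],[0,0,0,0,0,0,0.55],[0,0,-0.02,0,0,0,0.55],[0,0,-0.03,0,0,0,0.55]]]'; python3 -m pendant '[[[0,0,-0.04,0,0,0,0.55],[0,0,-0.03,0,0,0,0.55],[0,0,0,0,0,0,0.55],[0,0,0,0,0,0,0.55],[0,0,0,0,0,0,0.55]]]'; python3 m.py .4198 -.3423 .032
```

```text
time: 5.88
position: [0.486, 0.1089, 0.0353]
tool_rot: [0.957, 0.291, -0.0, -0.0]
ft_force: [1.1, 0.1, -0.3]
grip_width: 0.0244
grip_force: 10.0
time: 6.5
position: [0.4853, 0.1089, 0.0854]
tool_rot: [0.957, 0.291, -0.001, -0.0]
ft_force: [-0.3, -0.6, 0.1]
grip_width: 0.0475
grip_force: 0.0
time: 7.12
position: [0.4851, 0.1089, 0.1543]
tool_rot: [0.957, 0.291, -0.001, -0.0]
ft_force: [0.8, 0.1, -0.5]
grip_width: 0.0479
grip_force: 0.0
7.125 shift [-0.305   0.3387  0.1225]
```

```bash
python3 -m pendant '[[[-0.0305,0.0339,0,0,0,0,0.55],[-0.0305,0.0339,0,0,0,0,0.55],[-0.0305,0.0339,0,0,0,0,0.55],[-0.0305,0.0339,0,0,0,0,0.55],[-0.0305,0.0339,0,0,0,0,0.55]]]'; python3 -m pendant '[[[-0.0305,0.0339,0,0,0,0,0.55],[-0.0305,0.0339,0,0,0,0,0.55],[-0.0305,0.0339,0,0,0,0,0.55],[-0.0305,0.0339,0,0,0,0,0.55],[-0.0305,0.0339,0,0,0,0,0.55]]]'; python3 -m pendant '[[[0,0,0.03,0,0,0,0.55],[0,0,0.02,0,0,0,0.55],[0,0,0,0,0,0,0.55],[0,0,0,0,0,0,0.55],[0,0,0,0,0,0,0.55]]]';python3 m.py .4198 -.3423 .032
python3 - <<'E'
from rig import camera
import cv2,numpy as np
a=camera("top")["img"][135:245,130:360,::-1];b=camera("scene")["img"][150:280,160:390,::-1]
cv2.imwrite("pics/p3.png",cv2.resize(np.vstack([a,b]),None,fx=2.5,fy=2.5,interpolation=cv2.INTER_CUBIC))
E
```

```text
time: 7.75
position: [0.4528, -0.118, 0.1545]
tool_rot: [0.957, 0.291, -0.001, -0.001]
ft_force: [0.8, 0.1, -0.0]
grip_width: 0.0478
grip_force: 0.0
time: 8.38
position: [0.4205, -0.3435, 0.1542]
tool_rot: [0.957, 0.291, -0.0, -0.001]
ft_force: [0.5, 0.1, 0.1]
grip_width: 0.0478
grip_force: 0.0
time: 9.0
position: [0.4218, -0.3428, 0.1063]
tool_rot: [0.957, 0.291, 0.0, 0.001]
ft_force: [-0.2, -0.1, 1.0]
grip_width: 0.0481
grip_force: 0.0
9.0 shift [-0.0014 -0.0016  0.0743]
```

View pics/p3.png

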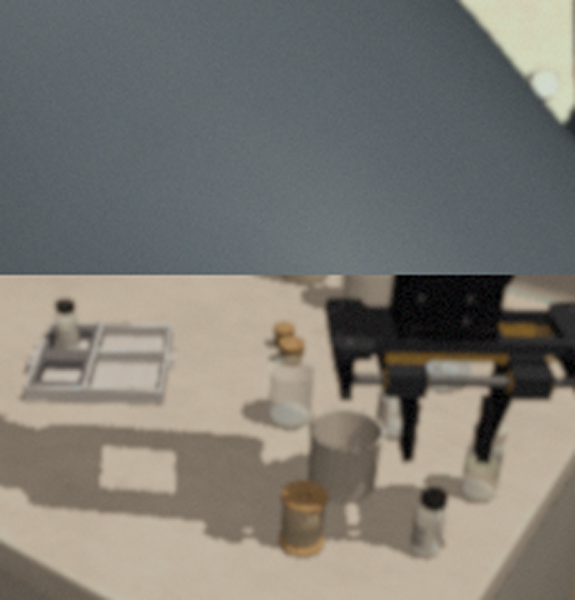

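Vial 1 stands upright in the far well. The fingertips are at (408,455) and (490,455), above vial 2's cap at (432,497). I'll check that alignment with the projection.

```bash
python3 - <<'E'
from h import *
f=lambda X:((proj("scene",X)-(160,150)+.5)*2.5+[0,275]).round(1)
print("tip mid",f([.4218,-.3428,.0953]),"cap",f([.4198,-.3423,.059]),"base",f([.4198,-.3423,0]))
y=np.array([.556,-.831])*.024
for s in(1,-1): print("tip",f([.4218+s*y[0],-.3428+s*y[1],.0953]))
E
```

```text
tip mid [442.5 454.2] cap [434.4 492.9] base [424.7 549.9]
tip [474.1 454.9]
tip [411.  453.6]
```

```bash
python3 -m pendant '[[[-0.001,-0.001,0.025,0,0,0,0.55],[0,0,0.025,0,0,0,0.55],[0,0,0.015,0,0,0,0.55],[0,0,0.008,0,0,0,0.55],[0,0,0,0,0,0,0.55]]]'; python3 -m pendant '[[[0,0,0,0,0,0,0.2],[0,0,0,0,0,0,0.2],[0,0,0,0,0,0,0.2],[0,0,0,0,0,0,0.2],[0,0,0,0,0,0,0.2]]]' 10; python3 -m pendant '[[[0,0,-0.03,0,0,0,0.2],[0,0,-0.04,0,0,0,0.2],[0,0,-0.04,0,0,0,0.2],[0,0,-0.01,0,0,0,0.2],[0,0,0,0,0,0,0.2]]]'; python3 m.py .4324 .0725 .036
```

```text
time: 9.72
position: [0.42, -0.3422, 0.0324]
tool_rot: [0.957, 0.291, -0.0, -0.0]
ft_force: [-1.2, 0.1, 0.6]
grip_width: 0.0478
grip_force: 0.0
time: 10.35
position: [0.4201, -0.3424, 0.0329]
tool_rot: [0.957, 0.291, 0.0, 0.0]
ft_force: [-0.3, 0.8, 3.7]
grip_width: 0.0243
grip_force: 10.0
time: 10.98
position: [0.4199, -0.3421, 0.1526]
tool_rot: [0.957, 0.291, 0.0, 0.0]
ft_force: [-0.3, -0.4, -0.8]
grip_width: 0.0245
grip_force: 10.0
10.975 shift [ 0.2412 -0.3376  0.1165]
```

```bash
python3 -m pendant '[[[0.0241,-0.0338,0,0,0,0,0.2],[0.0241,-0.0338,0,0,0,0,0.2],[0.0241,-0.0338,0,0,0,0,0.2],[0.0241,-0.0338,0,0,0,0,0.2],[0.0241,-0.0338,0,0,0,0,0.2]]]'; python3 -m pendant '[[[0.0241,-0.0338,0,0,0,0,0.2],[0.0241,-0.0338,0,0,0,0,0.2],[0.0241,-0.0338,0,0,0,0,0.2],[0.0241,-0.0338,0,0,0,0,0.2],[0.0241,-0.0338,0,0,0,0,0.2]]]'; python3 -m pendant '[[[0,0,0.03,0,0,0,0.2],[0,0,0.03,0,0,0,0.2],[0,0,0.02,0,0,0,0.2],[0,0,0,0,0,0,0.2],[0,0,0,0,0,0,0.2]]]'; python3 m.py .4324 .0725 .036
```

```text
time: 11.6
position: [0.4248, -0.1329, 0.1509]
tool_rot: [0.957, 0.291, -0.001, -0.001]
ft_force: [0.2, -0.2, -0.1]
grip_width: 0.0242
grip_force: 10.0
time: 12.22
position: [0.4308, 0.0741, 0.1509]
tool_rot: [0.957, 0.291, -0.002, -0.001]
ft_force: [0.6, -0.3, -0.0]
grip_width: 0.0242
grip_force: 10.0
time: 12.85
position: [0.4317, 0.0727, 0.0722]
tool_rot: [0.957, 0.291, -0.001, -0.0]
ft_force: [0.6, 0.7, 0.8]
grip_width: 0.0241
grip_force: 10.0
12.85 shift [0.0005 0.0006 0.0362]
```

```bash
python3 -m pendant '[[[0.0005,0.0005,0.013,0,0,0,0.2],[0,0,0.012,0,0,0,0.2],[0,0,0.008,0,0,0,0.2],[0,0,0.0035,0,0,0,0.2],[0,0,0,0,0,0,0.2]]]'; python3 -m pendant '[[[0,0,0,0,0,0,0.55],[0,0,0,0,0,0,0.55],[0,0,0,0,0,0,0.55],[0,0,-0.02,0,0,0,0.55],[0,0,-0.03,0,0,0,0.55]]]'; python3 -m pendant '[[[0,0,-0.04,0,0,0,0.7],[0,0,-0.03,0,0,0,0.7],[0,0,0,0,0,0,0.7],[0,0,0,0,0,0,0.7],[0,0,0,0,0,0,0.7]]]'; python3 m.py .3674 -.2561 .031
```

```text
time: 13.48
position: [0.4327, 0.0726, 0.0358]
tool_rot: [0.957, 0.291, -0.0, -0.0]
ft_force: [0.8, -0.6, -0.6]
grip_width: 0.0239
grip_force: 10.0
time: 14.1
position: [0.4321, 0.0726, 0.086]
tool_rot: [0.957, 0.291, -0.001, -0.0]
ft_force: [0.4, 1.0, -0.4]
grip_width: 0.0477
grip_force: 0.0
time: 14.72
position: [0.4318, 0.0726, 0.155]
tool_rot: [0.957, 0.291, -0.001, -0.001]
ft_force: [0.5, 0.0, -0.2]
grip_width: 0.061
grip_force: 0.0
14.725 shift [-0.2362  0.2375  0.1241]
```

```bash
python3 -m pendant '[[[-0.0295,0.0297,0,0,0,0,0.7],[-0.0295,0.0297,0,0,0,0,0.7],[-0.0295,0.0297,0,0,0,0,0.7],[-0.0295,0.0297,0,0,0,0,0.7],[-0.0295,0.0297,0,0,0,0,0.7]]]'; python3 -m pendant '[[[-0.0295,0.0297,0,0,0,0,0.7],[-0.0295,0.0297,0,0,0,0,0.7],[-0.0295,0.0297,0.02,0,0,0,0.7],[0,0,0.03,0,0,0,0.7],[0,0,0.02,0,0,0,0.7]]]'; python3 m.py .3674 -.2561 .031
python3 - <<'E'
from rig import camera
from h import *
import cv2
im=camera("scene")["img"][150:280,160:390,::-1]
im=cv2.resize(im,None,fx=3.4,fy=3.4,interpolation=cv2.INTER_CUBIC)
for z in(0,.05): cv2.circle(im,tuple(np.int32((proj("scene",[.3674,-.2561,z])-(160,150)+.5)*3.4)),3,(0,0,255),-1)
cv2.imwrite("pics/p4.png",im)
E
```

```text
time: 15.35
position: [0.392, -0.1339, 0.1551]
tool_rot: [0.957, 0.291, -0.001, -0.001]
ft_force: [0.7, 0.2, 1.1]
grip_width: 0.0612
grip_force: 0.0
time: 15.98
position: [0.3678, -0.2561, 0.0839]
tool_rot: [0.957, 0.29, -0.001, -0.002]
ft_force: [-0.3, 0.2, 0.5]
grip_width: 0.0612
grip_force: 0.0
15.975 shift [-0.0003 -0.0001  0.0529]
```

View pics/p4.png

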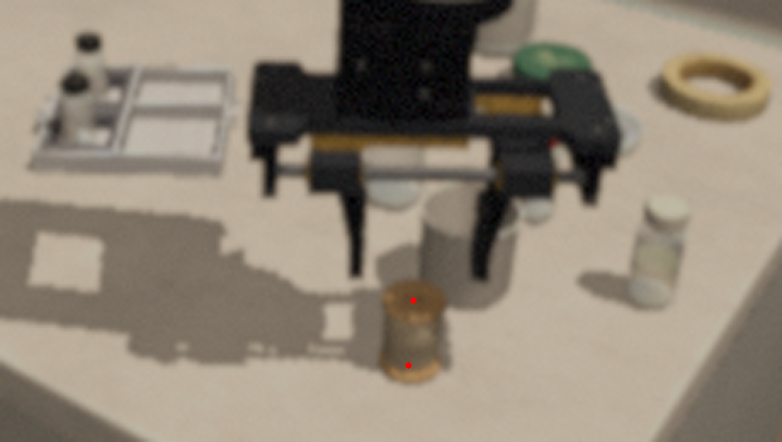

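Both small vials stand in their wells, and the tips at (355,275) and (480,275) straddle the spool at (413,300). Grasping it.

```bash
python3 -m pendant '[[[0,0,0.02,0,0,0,0.7],[0,0,0.02,0,0,0,0.7],[0,0,0.013,0,0,0,0.7],[0,0,0,0,0,0,0.7],[0,0,0,0,0,0,0.4]]]'; python3 -m pendant '[[[0,0,0,0,0,0,0.35],[0,0,0,0,0,0,0.35],[0,0,0,0,0,0,0.35],[0,0,0,0,0,0,0.35],[0,0,0,0,0,0,0.35]]]' 10; python3 -m pendant '[[[0,0,-0.03,0,0,0,0.35],[0,0,-0.04,0,0,0,0.35],[0,0,-0.04,0,0,0,0.35],[0,0,-0.01,0,0,0,0.35],[0,0,0,0,0,0,0.35]]]'; python3 m.py .5282 .056 .035
```

```text
time: 16.65
position: [0.369, -0.2562, 0.0333]
tool_rot: [0.957, 0.291, 0.0, 0.0]
ft_force: [-0.5, 0.2, 0.9]
grip_width: 0.0562
grip_force: 0.0
time: 17.27
position: [0.3691, -0.2563, 0.0335]
tool_rot: [0.957, 0.291, 0.0, 0.0]
ft_force: [-0.2, -0.1, 6.0]
grip_width: 0.0376
grip_force: 10.0
time: 17.9
position: [0.3689, -0.2561, 0.1532]
tool_rot: [0.957, 0.291, 0.0, 0.0]
ft_force: [1.0, -0.1, -1.1]
grip_width: 0.0372
grip_force: 10.0
17.9 shift [ 0.3061 -0.1708  0.1181]
```

```bash
python3 -m pendant '[[[0.034,-0.019,0,0,0,0,0.35],[0.034,-0.019,0,0,0,0,0.35],[0.034,-0.019,0,0,0,0,0.35],[0.034,-0.019,0,0,0,0,0.35],[0.034,-0.019,0,0,0,0,0.35]]]'; python3 -m pendant '[[[0.034,-0.019,0,0,0,0,0.35],[0.034,-0.019,0,0,0,0,0.35],[0.034,-0.019,0,0,0,0,0.35],[0.034,-0.019,0,0,0,0,0.35],[0,0,0.02,0,0,0,0.35]]]'; python3 -m pendant '[[[0,0,0.03,0,0,0,0.35],[0,0,0.02,0,0,0,0.35],[0,0,0.01,0,0,0,0.35],[0,0,0,0,0,0,0.35],[0,0,0,0,0,0,0.35]]]'; python3 m.py .5282 .056 .037
python3 - <<'E'
from rig import camera
import cv2,numpy as np
a=camera("top")["img"][120:230,110:310,::-1];b=camera("scene")["img"][130:230,140:340,::-1]
cv2.imwrite("pics/p5.png",cv2.resize(np.vstack([a,b]),None,fx=2.8,fy=2.8,interpolation=cv2.INTER_CUBIC))
E
```

```text
time: 18.52
position: [0.4567, -0.0811, 0.1511]
tool_rot: [0.957, 0.291, -0.002, -0.001]
ft_force: [-0.9, -0.5, -0.7]
grip_width: 0.0372
grip_force: 10.0
time: 19.15
position: [0.5294, 0.0585, 0.1318]
tool_rot: [0.956, 0.293, 0.001, 0.0]
ft_force: [-1.0, -0.4, 0.1]
grip_width: 0.0378
grip_force: 10.0
time: 19.77
position: [0.5283, 0.0561, 0.0732]
tool_rot: [0.957, 0.291, 0.0, 0.0]
ft_force: [0.4, 0.2, -0.4]
grip_width: 0.0377
grip_force: 10.0
19.775 shift [-0.0002  0.      0.0362]
```

View pics/p5.png

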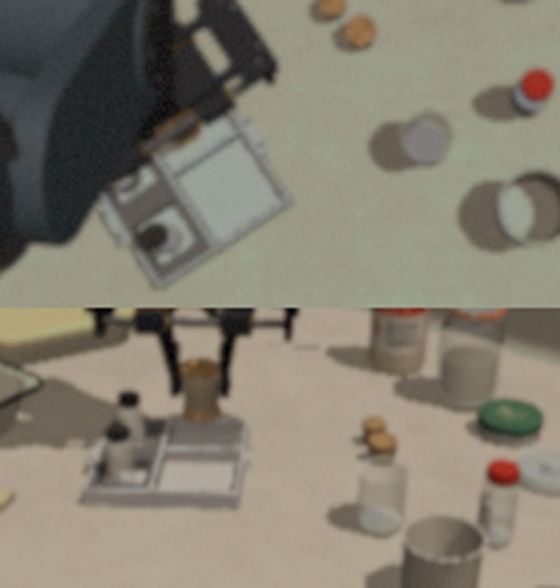

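The spool is over the oblong bay and clear of the vials. Lowering and releasing it.

```bash
python3 -m pendant '[[[0,0,0.013,0,0,0,0.35],[0,0,0.012,0,0,0,0.35],[0,0,0.007,0,0,0,0.35],[0,0,0.0035,0,0,0,0.35],[0,0,0,0,0,0,0.35]]]'; python3 -m pendant '[[[0,0,0,0,0,0,0.57],[0,0,0,0,0,0,0.57],[0,0,0,0,0,0,0.57],[0,0,-0.02,0,0,0,0.57],[0,0,-0.03,0,0,0,0.57]]]'; python3 -m pendant '[[[0,0,-0.04,0,0,0,0.75],[0,0,-0.03,0,0,0,0.75],[0,0,0,0,0,0,0.75],[0,0,0,0,0,0,0.75],[0,0,0,0,0,0,0.75]]]'; python3 m.py .5198 -.151 .030
```

```text
time: 20.5
position: [0.5279, 0.0562, 0.0372]
tool_rot: [0.957, 0.291, -0.0, -0.0]
ft_force: [-0.1, 0.4, -0.1]
grip_width: 0.0372
grip_force: 10.0
time: 21.12
position: [0.5272, 0.0562, 0.0874]
tool_rot: [0.957, 0.291, -0.001, -0.0]
ft_force: [0.4, 0.7, 0.2]
grip_width: 0.0496
grip_force: 0.0
time: 21.75
position: [0.527, 0.0563, 0.1562]
tool_rot: [0.957, 0.291, -0.001, -0.001]
ft_force: [-0.8, -0.4, -0.3]
grip_width: 0.0651
grip_force: 0.0
21.75 shift [-0.121   0.1685  0.1262]
```

```bash
python3 -m pendant '[[[-0.0202,0.0281,0,0,0,0,0.9],[-0.0202,0.0281,0,0,0,0,0.9],[-0.0202,0.0281,0,0,0,0,0.9],[-0.0202,0.0281,0,0,0,0,0.9],[-0.0202,0.0281,0,0,0,0,0.9]]]'; python3 -m pendant '[[[-0.0202,0.0281,0.02,0,0,0,0.9],[0,0,0.02,0,0,0,0.9],[0,0,0.02,0,0,0,0.9],[0,0,0,0,0,0,0.9],[0,0,0,0,0,0,0.9]]]'; python3 m.py .5198 -.151 .030
python3 - <<'E'
from rig import camera
from h import *
import cv2
im=camera("scene")["img"][140:260,160:360,::-1]
im=cv2.resize(im,None,fx=4,fy=4,interpolation=cv2.INTER_CUBIC)
for z in(0,.058): cv2.circle(im,tuple(np.int32((proj("scene",[.5198,-.151,z])-(160,140)+.5)*4)),3,(0,0,255),-1)
cv2.imwrite("pics/p6.png",im)
E
```

```text
time: 22.38
position: [0.5215, -0.1176, 0.1563]
tool_rot: [0.957, 0.291, -0.001, -0.001]
ft_force: [0.7, -0.7, -0.1]
grip_width: 0.0785
grip_force: 0.0
time: 23.0
position: [0.5211, -0.1512, 0.0974]
tool_rot: [0.957, 0.291, -0.0, -0.0]
ft_force: [1.0, -0.8, -0.2]
grip_width: 0.0785
grip_force: 0.0
23.0 shift [-0.001  -0.0009  0.0674]
```

View pics/p6.png

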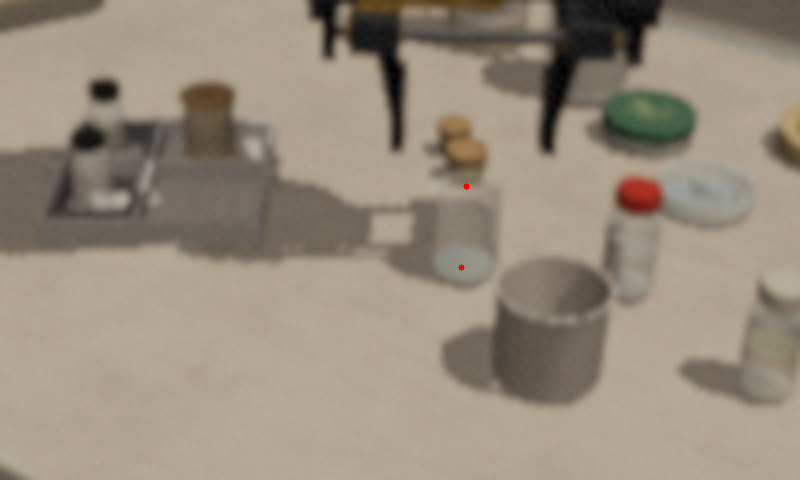

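The spool stands in its bay, and the markers sit on the beaker's axis. The tips at (397,150) and (548,150) straddle it, so I'll descend and grasp gently.

```bash
python3 -m pendant '[[[-0.0005,-0.0005,0.02,0,0,0,0.9],[0,0,0.02,0,0,0,0.9],[0,0,0.015,0,0,0,0.9],[0,0,0.012,0,0,0,0.9],[0,0,0,0,0,0,0.9]]]'; python3 -m pendant '[[[0,0,0,0,0,0,0.6],[0,0,0,0,0,0,0.4],[0,0,0,0,0,0,0.4],[0,0,0,0,0,0,0.4],[0,0,0,0,0,0,0.4]]]' 8; python3 -m pendant '[[[0,0,-0.02,0,0,0,0.4],[0,0,-0.03,0,0,0,0.4],[0,0,-0.03,0,0,0,0.4],[0,0,-0.02,0,0,0,0.4],[0,0,0,0,0,0,0.4]]]'; python3 m.py .4725 .0188 .035
```

```text
time: 23.68
position: [0.5201, -0.151, 0.0299]
tool_rot: [0.957, 0.291, -0.0, -0.0]
ft_force: [-0.4, -0.1, 0.3]
grip_width: 0.0781
grip_force: 0.0
time: 24.3
position: [0.5205, -0.1512, 0.0308]
tool_rot: [0.957, 0.291, 0.0, 0.0]
ft_force: [-0.2, 0.4, 2.3]
grip_width: 0.0446
grip_force: 6.9
time: 24.92
position: [0.5213, -0.1516, 0.1319]
tool_rot: [0.957, 0.291, 0.001, 0.001]
ft_force: [0.3, -0.5, -1.3]
grip_width: 0.0442
grip_force: 7.7
24.925 shift [ 0.0541 -0.1691  0.0964]
```

```bash
python3 -m pendant '[[[0.0108,-0.0338,0,0,0,0,0.4],[0.0108,-0.0338,0,0,0,0,0.4],[0.0108,-0.0338,0,0,0,0,0.4],[0.0108,-0.0338,0,0,0,0,0.4],[0.0108,-0.0338,0,0,0,0,0.4]]]'; python3 -m pendant '[[[0,0,0,0,0,0,0.4],[0,0,0.02,0,0,0,0.4],[0,0,0.02,0,0,0,0.4],[0,0,0.015,0,0,0,0.4],[0,0,0,0,0,0,0.4]]]'; python3 m.py .4725 .0188 .034
python3 - <<'E'
from rig import camera
import cv2,numpy as np
b=camera("scene")["img"][130:220,160:310,::-1]
cv2.imwrite("pics/p7.png",cv2.resize(b,None,fx=5,fy=5,interpolation=cv2.INTER_CUBIC))
E
```

```text
time: 25.55
position: [0.47, 0.0204, 0.1294]
tool_rot: [0.957, 0.291, -0.001, -0.001]
ft_force: [-0.8, 0.6, -0.8]
grip_width: 0.0445
grip_force: 8.0
time: 26.18
position: [0.4706, 0.0187, 0.0741]
tool_rot: [0.957, 0.29, -0.001, -0.001]
ft_force: [0.0, 0.4, -0.8]
grip_width: 0.0444
grip_force: 8.4
26.175 shift [0.0017 0.001  0.0401]
```

View pics/p7.png

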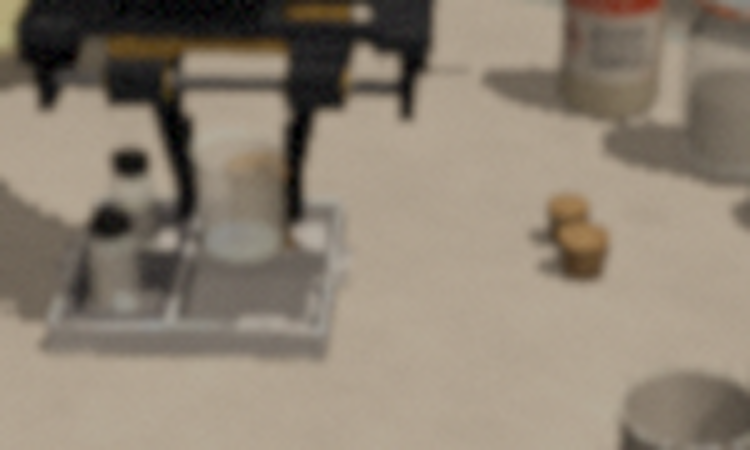

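The beaker hangs upright with its base at (243,243), above the square bay, and the left finger is clear of the vials. Lowering it gently.

```bash
python3 -m pendant '[[[0.001,0.001,0.013,0,0,0,0.4],[0,0,0.012,0,0,0,0.4],[0,0,0.008,0,0,0,0.4],[0,0,0.004,0,0,0,0.4],[0,0,0.001,0,0,0,0.4]]]'; python3 -m pendant '[[[0,0,0.001,0,0,0,0.4],[0,0,0,0,0,0,0.4],[0,0,0,0,0,0,0.55],[0,0,0,0,0,0,0.68],[0,0,0,0,0,0,0.68]]]'; python3 -m pendant '[[[0,0,0,0,0,0,0.68],[0,0,-0.02,0,0,0,0.68],[0,0,-0.03,0,0,0,0.68],[0,0,-0.05,0,0,0,0.68],[0,0,-0.05,0,0,0,0.68]]]'; python3 -m pendant '[[[-0.035,0.035,0,0,0,0,0.7],[-0.035,0.035,0,0,0,0,0.7],[-0.035,0.035,0,0,0,0,0.7],[-0.035,0.035,0,0,0,0,0.7],[0,0,0,0,0,0,0.7]]]'
python3 - <<'E'
from rig import camera
import cv2,numpy as np
a=camera("top")["img"][130:250,130:360,::-1];b=camera("scene")["img"][140:270,160:390,::-1]
cv2.imwrite("pics/p8.png",cv2.resize(np.vstack([a,b]),None,fx=2.4,fy=2.4,interpolation=cv2.INTER_CUBIC))
E
```

```text
time: 26.85
position: [0.4725, 0.0191, 0.0373]
tool_rot: [0.957, 0.291, -0.0, -0.0]
ft_force: [0.4, 0.2, -0.2]
grip_width: 0.0445
grip_force: 8.4
time: 27.48
position: [0.4728, 0.019, 0.0367]
tool_rot: [0.957, 0.291, 0.0, 0.0]
ft_force: [-0.4, -0.8, 0.0]
grip_width: 0.0569
grip_force: 0.0
time: 28.1
position: [0.4721, 0.0191, 0.1877]
tool_rot: [0.957, 0.291, -0.0, -0.0]
ft_force: [0.9, -0.2, -0.3]
grip_width: 0.0591
grip_force: 0.0
time: 28.72
position: [0.4342, -0.1785, 0.1867]
tool_rot: [0.958, 0.288, 0.0, 0.001]
ft_force: [-0.9, 0.9, 0.3]
grip_width: 0.0607
grip_force: 0.0
```

View pics/p8.png

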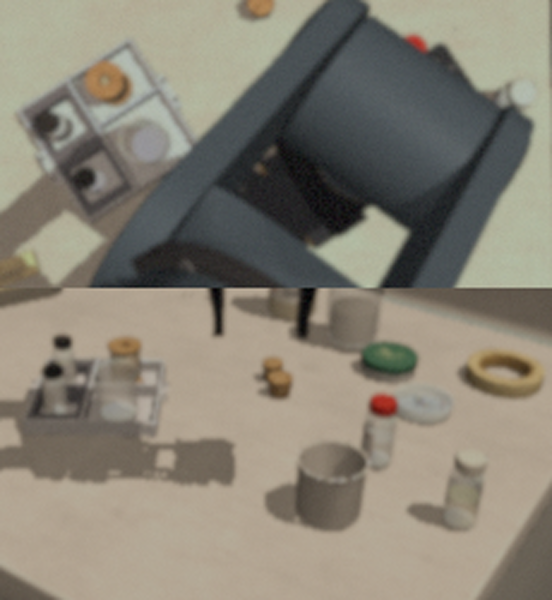

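All four items stand in place: vials at (47,122) and (85,178), spool (107,80) and beaker (148,140) in the top half. The cup and both larger vials are untouched and the arm is clear, so I'll hand in.

```bash
python3 -c "
from rig import hand_in
print(hand_in())"
```

```text
the job is handed in; nothing more can be done
None
```

I loaded the caddy and handed it in at about 29 s: a small vial in each well, with the spool and beaker standing in their bays; the larger vials and the cup weren't moved, and no verdict came back.

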